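Free the jammed spice jar and close up the spice rack

ROBOT

A 6-joint arm with a two-finger parallel gripper is mounted at the origin on the work surface. World frame = base frame: x ahead of the robot, y to its left, z up, the work surface at z = 0. Lengths are in mm, angles in degrees, forces in N, time in s.
With the tool pointing down it reaches from about 350 to 850 mm from the base axis. Payload 8.1 kg.
Tool frame: the origin (TCP) lies between the finger pads; the fingertips stand 8 mm ahead of it and the grasp point (between the pads) lies 11 mm behind it (r.tip_extent is the distance from the TCP to the fingertips, in mm); z points along the fingers, y is the direction in which the jaws open and shut (so a half turn about z gives the same grasp; the last joint's range is limited). The gripper opens to 85 mm and grips with 20 to 120 N. Pads are 22 mm wide; open, the fingers measure 114 mm over their backs; the gripper's body (76 mm by 85 mm) begins 54 mm behind the grasp point. The pads swing forward as they close: fully open they stand 13 mm farther back than shut.
Start: joints at [61.112, 7.471, 85.268, -0, 87.261, -4.893], TCP at [243.978, 548.16, 239.292] pointing down, gripper open.
Joint ranges: [-169.43, 169.43], [-51.17, 129.36], [1.28, 143.12], [-76.62, 256.62], [0, 156.53], [-152.29, 152.29]. Speed limits (degrees/s): [136.94, 136.94, 159.86, 180, 180, 180].

INTERFACE

Orientations are given as [roll, pitch, yaw] about the fixed x, y, z axes, in that order (R = Rz(yaw) Ry(pitch) Rx(roll)).
In Python, from bench import sensors, viewer, hand_in, r gives the robot as it stands. The module is installed in compiled form; this text tells all that it offers.
- The arm moves only by the tool move_arm, never from a script. Its argument "rows" is a list that holds one entry, the list of rows, each a list of 6 numbers: the shift along the tool's x, y, z in m, then the turn, a rotation vector about the tool's x, y, z in degrees. In form: [[[tx, ty, tz, rx, ry, rz], ...]]. A call has 1 to 20 rows; each row is the pose to reach, as a shift and turn from the pose commanded when the call began, along the tool's axes at that moment; what a row does not reach only later rows make up. A row lasts 1/10 s, in which the tool goes at most 50 mm and 8.59 degrees, less where a joint would pass 70% of its speed; a pose out of reach is approached as far as the arm can. A call with a gripper value outside its range is refused whole. "grip" is the opening, from 0 (shut) to 1 (fully open), set as the call begins (left out, the last holds). The fingers move at their own pace and stop on an object; "newtons" is the grip in N (left out, the last holds). Time passes only in rows, so rows that repeat a pose let the fingers close. It gives the time, the measured TCP pose, the force and the opening at its end, in the units of the state.
- sensors.sense(): the state, without advancing time (a new reading comes with each control period).
- viewer.snapshot(name): name is "scene" or "top"; returns a dict with "color" (400x640x3 uint8, red, green, blue), "camera_matrix" (3x3 intrinsics, pixels), "R" (3x3) and "t" (3): a world point X has camera coordinates R X + t. Camera axes: x right, y down, z forward; pixel columns grow to the right and rows downward; lengths in mm; the calibration is good to about 2 mm. A picture is of the moment at which its call begins. There is no depth.
- hand_in(): hands the job in, once; it reports no verdict.
The state is a dict: "time": time; "joint_pos": joint angles; "qd": joint speeds; "joint_efforts": joint torques, N m; "tool_pos": TCP position; "tcp_rot": TCP orientation; "ft_force": force on the tool from outside, world axes, zero at the start; "wrist_torque": the same for the moment, N m; "finger_gap": finger opening in mm.
Only numpy, scipy, OpenCV 4.12 (cv2) and the standard library are available. Lean on these libraries where they do the work, as an engineer would, in place of code of your own. Each camera call takes 0.05 s, during which the arm holds its last target.

TASK

The spice jar with the red cap has toppled over in the corner of the white storage bin and its foot is caught under the turned-in rim: work it free, lift it out and leave the two tins in the bin as they are. Stand it upright in the wooden rack, in the space between the two white-capped jars and the green end stop, setting it down rather than dropping it, and let go. Then push the end stop along until all three jars stand upright and snug against the rack's end wall; leave the mug alone and do not tip the white-capped jars over.

Things in the scene. Friction and masses are not known exactly. Their poses are not given: they have to be found in the camera images.
- jar_mid (a point): Centre of the loose red-capped jar with terracotta  plain cylinder, diameter 40, length 130 mm (cap: last 32 mm), 160 g. z: along its axis, foot to cap. It starts leaning about 45 deg: foot at the near wall under its rim (2 mm play), underside on the far wall, cap end out above it. Lifted straight up it catches on the rim and turns in the grip; drawn 45 mm along its axis it is free
- bin: White fixed bin, origin: centre of underside on the counter; x from near wall to far wall, y along. Outer 98 (x) x 210 (y) mm, walls and floor 5 thick. Near (-x) and end walls 56 mm high, far (+x) wall 63.5. The near wall's top is turned in as a rim, 14 mm inwards (to x = -30 mm), 51 to 56 mm above the counter, along the whole bin. The jar is almost against the +y end wall
- tin_a: Blue loose tin with a pale metal lid, 52 mm diameter, 38 mm high, standing in the bin beside the jar; origin at the centre of its underside, z up. To be left alone
- tin_b: Brass-coloured loose tin with a pale metal lid, 52 mm diameter, 38 mm high, standing in the bin further along; origin at the centre of its underside, z up. To be left alone
- rack: Fixed wooden rack. Origin: centre of its underside on the counter, on the channel's middle line; x runs along the channel to the end wall, z up. Channel floor 8 mm above the counter, from x = -140 to +140 mm; side rails 48 mm apart inside, 64 mm over their outsides, 23 mm high above the counter. End wall: inner face at x = +140 mm, 95 mm high
- jar_a_mid (a point): Centre (half-way up, on the axis) of the white-capped jar with brown body, same size as the red-capped one, loose, standing next to the rack's end wall; z up along its axis
- jar_b_mid (a point): Centre (half-way up, on the axis) of the white-capped jar with yellow body, same size, loose, standing in the rack next to the brown one, on the side of the end stop; z up along its axis
- end_stop (a joint): Green end stop sliding along the rack, in m: grows as it moves towards the end wall, range 0 to 0.080, stays where left, 2 N friction. The face that meets the jars is at rack x = -0.045 + joint value; the face plate is 46 mm wide, 12 thick, its top 84 mm above the counter. With the three jars packed tight it reads about 0.065
- stop_tab (a point): Point on the middle of the end stop's upright push tab, 55 mm above the counter and 38 mm behind the face that meets the jars. The tab is 14 mm thick along the rack's x, 36 mm wide across, its top 68 mm above the counter; a 19 mm gap lies between tab and face plate. Axes parallel to the rack's
- mug: Loose blue ceramic mug, about 80 mm in diameter and 90 mm high, on the counter beyond the work; origin at the centre of its underside. To be left alone
There are look-alikes about, which are no part of the job. Several things have the shape of the bin; the one meant has the colours described above.

How it is judged (in metres and radians):
On the way, in this order (a step that is already met when the one before it is completed fails the run):
1. the red-capped jar is free: drawn out and lifted clear of the bin (height (world z) of jar_mid above 0.095 m and contact force between jar and bin below 0.02 N and distance between jar_mid and bin above 0.12 m), for 0.1 s.
2. the red-capped jar stands upright in the rack between the other jars and the end stop, let go (x of jar_mid in the frame of rack between -0.03 and 0.06 m and y of jar_mid in the frame of rack between -0.009 and 0.009 m and z of jar_mid in the frame of rack between 0.068 and 0.079 m and angle between jar_mid's own z axis and vertical below 0.1 rad and contact force between jar and the fingers below 0.02 N and linear speed of jar below 0.02 m/s), for 0.2 s.
At the end, for the whole second after the job is handed in: All three jars stand in the rack's channel, upright within 0.06 rad, at rest, the red-capped one next to the end stop, and the end stop is pushed up to them with at most about 4.5 mm of play left in the whole row (end stop joint above 0.0605 m) (x of jar_mid in the frame of rack between 0.028 and 0.045 m and y of jar_mid in the frame of rack between -0.009 and 0.009 m and z of jar_mid in the frame of rack between 0.068 and 0.079 m and angle between each of jar_mid, jar_a_mid, jar_b_mid's own z axis and vertical below 0.06 rad and x of jar_a_mid in the frame of rack between 0.108 and 0.124 m and y of jar_a_mid in the frame of rack between -0.009 and 0.009 m and z of jar_a_mid in the frame of rack between 0.068 and 0.079 m and x of jar_b_mid in the frame of rack between 0.068 and 0.084 m and y of jar_b_mid in the frame of rack between -0.009 and 0.009 m and z of jar_b_mid in the frame of rack between 0.068 and 0.079 m and value of joint end_stop above 0.0605 m and linear speed of each of jar, jar_a, jar_b below 0.02 m/s); the robot touches nothing.
It fails at once if a tin in the bin is shifted by more than 20 mm (distance of any of tin_a, tin_b from where it was at the start of the episode above 0.02 m).
It fails at once if the mug is shifted by more than 20 mm (distance of mug from where it was at the start of the episode above 0.02 m).
It fails at once if a white-capped jar is tipped over (angle between any of jar_a_mid, jar_b_mid's own z axis and vertical above 0.5 rad).
It fails at once if the red-capped jar is dropped (falls out of the fingers faster than 0.7 m/s) (linear speed of jar above 0.7 m/s and contact force between jar and the fingers below 0.02 N).
It also fails if it takes over 51 s, if anything falls off the work surface, if the arm or the gripper's body presses on something with over 40 N, if the wrist force passes 120 N, or if a joint passes its speed limit or range.

## Working session

There is one attempt and no reset: what is moved stays moved. The work goes in short steps, Python scripts to look and compute and a tool call to move; the robot and the scene stay as the last step left them, time stands still between calls to the robot, and variables do not carry over. Pictures are saved under pics/ and viewed, and the job is handed in when it is done.

Besides the shell and the picture viewer there is one more tool, called in YAML: its name, and indented under it one key for each argument. move_arm: Moves the arm, as the interface text tells. Its arguments: {"type":"object","properties":{"rows":{"type":"array","items":{"type":"array","items":{"type":"array","items":{"type":"number"}}}},"grip":{"type":"number"},"newtons":{"type":"number"}},"required":["rows"]}

```bash
mkdir -p pics
python3 - <<'E'
from bench import sensors, viewer, r
import cv2, pickle
print(sensors.sense())
for n in("scene","top"):
    s=viewer.snapshot(n); pickle.dump(s,open(n+".pkl","wb"))
    cv2.imwrite(f"pics/{n}0.png",s["color"][:,:,::-1]); print(n,s["camera_matrix"],s["R"],s["t"])
E
```

```text
{'time': 0.0, 'joint_pos': array([ 6.11118354e+01,  7.51655426e+00,  8.53307704e+01,  7.47978554e-04,
        8.72618117e+01, -4.89375413e+00]), 'qd': array([ 0.05322174,  0.04601045, -0.00306187, -0.09073557, -0.02066379,
       -0.03623372]), 'joint_efforts': array([-1.83074953e-03, -5.69413698e+01, -5.00537467e+01, -4.20994129e-04,
        1.53358775e-02,  1.23871686e-05]), 'tool_pos': array([243.70432667, 547.676736  , 238.21505874]), 'tcp_rot': array([-1.79891325e+02, -1.00545709e-02,  1.56005544e+02]), 'ft_force': array([ 0.11735582, -0.32807516, -0.08214532]), 'wrist_torque': array([0.02256174, 0.00104587, 0.00339595]), 'finger_gap': 85.55367131773642}
scene [[456.11549453   0.         321.57065826]
 [  0.         456.11549453 199.34372362]
 [  0.           0.           1.        ]] [[ 0.75674944  0.65370088  0.00233324]
 [ 0.5376648  -0.62038352 -0.57099987]
 [-0.37181561  0.43335833 -0.82094684]] [-441.89573508 -284.8564455  1357.08805321]
top [[430.46734784   0.         330.78283977]
 [  0.         430.46734784 197.90324928]
 [  0.           0.           1.        ]] [[-0.02483633 -0.9995661   0.01583538]
 [-0.99845713  0.02401561 -0.05006598]
 [ 0.04966396 -0.01705441 -0.99862037]] [ -5.1204415  563.10819044 962.26553457]
```

View pics/scene0.png

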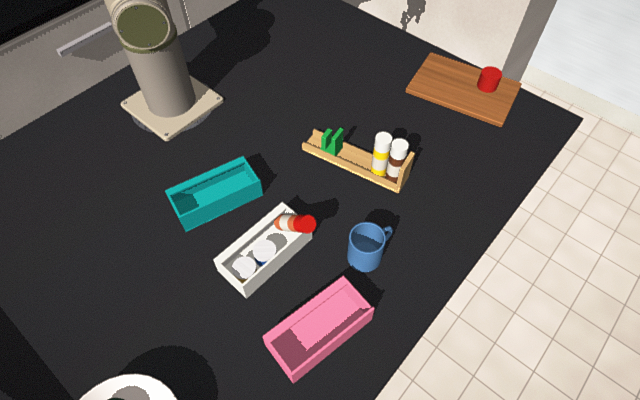

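View pics/top0.png

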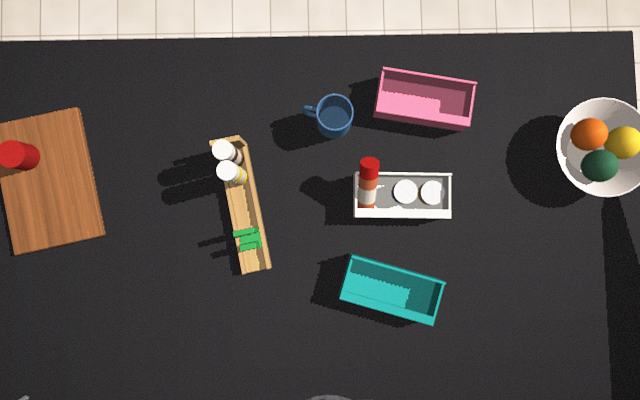

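```bash
cat > h.py <<'E'
import numpy as np,cv2,pickle
def load(n): return pickle.load(open(n+".pkl","rb"))
def ray(s,u,v):
    R,t,K=s["R"],s["t"],s["camera_matrix"]; c=-R.T@t; d=R.T@np.linalg.inv(K)@np.array([u,v,1.]); return c,d/np.linalg.norm(d)
def onz(s,u,v,z):
    c,d=ray(s,u,v); return c+d*(z-c[2])/d[2]
def proj(s,X):
    p=s["R"]@np.array(X,float)+s["t"]; q=s["camera_matrix"]@p; return q[:2]/q[2]
def tri(s1,p1,s2,p2):
    a,d=ray(s1,*p1); b,e=ray(s2,*p2); k=np.linalg.lstsq(np.c_[d,-e],b-a,rcond=None)[0]
    P,Q=a+k[0]*d,b+k[1]*e; return (P+Q)/2,np.linalg.norm(P-Q)
E
python3 - <<'E'
from h import *
t=load("top")["color"][:,:,::-1]; s=load("scene")["color"][:,:,::-1]
a=cv2.resize(t[140:240,320:480],None,fx=5,fy=5,interpolation=cv2.INTER_CUBIC); cv2.imwrite("pics/ta.png",a)
a=cv2.resize(t[125:285,190:290],None,fx=3.7,fy=3.7,interpolation=cv2.INTER_CUBIC)
b=cv2.resize(s[110:210,290:430],None,fx=3,fy=5.92/2,interpolation=cv2.INTER_CUBIC)
h=max(a.shape[0],b.shape[0]);f=lambda x:np.vstack([x,np.zeros((h-x.shape[0],x.shape[1],3),np.uint8)])
cv2.imwrite("pics/ra.png",np.hstack([f(a),f(b)]))
a=cv2.resize(s[195:305,205:335],None,fx=5,fy=5,interpolation=cv2.INTER_CUBIC); cv2.imwrite("pics/sa.png",a)
E
```

```text
(no output)
```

View pics/ta.png

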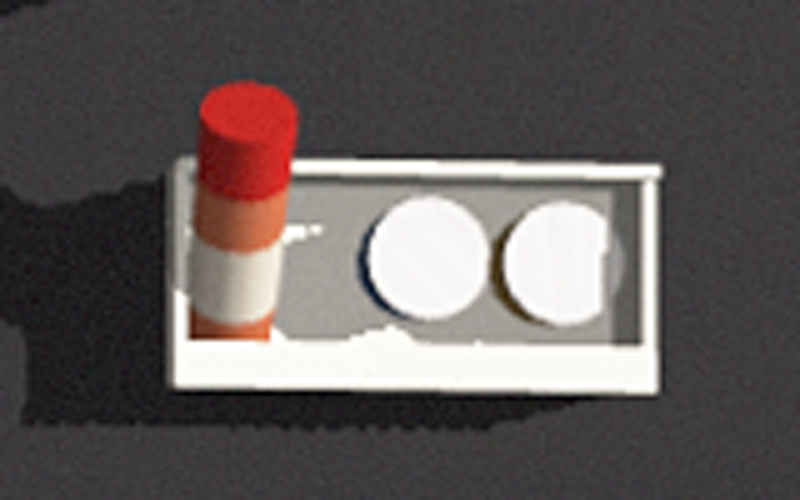

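View pics/ra.png

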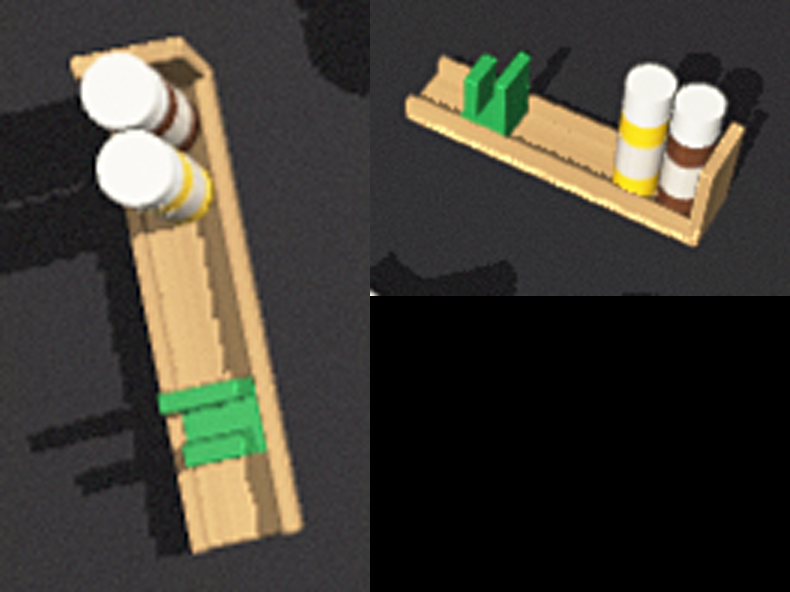

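View pics/sa.png

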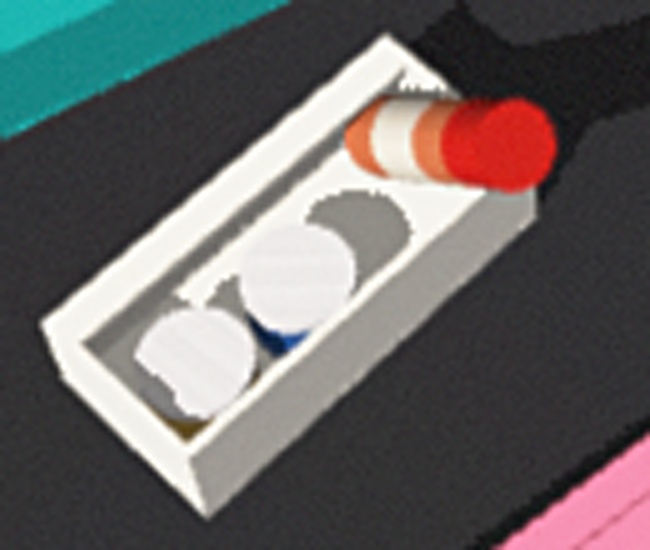

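Run:
```python
from h import *
T=load("top");S=load("scene")
t=lambda u,v:(320+u/5,140+v/5); r_=lambda u,v:(190+u/3.7,125+v/3.7); sc=lambda u,v:(205+u/5,195+v/5)
rs=lambda u,v:(290+(u-370)/3,110+v/2.96)
def show(n,P): print(n,np.round(P,1)); return P
print("cam",np.round(-T["R"].T@T["t"]),np.round(-S["R"].T@S["t"]))
B=[show("top near+y",onz(T,*t(173,388),56)),show("top near-y",onz(T,*t(658,392),56)),show("top far+y",onz(T,*t(178,159),63.5)),show("top far-y",onz(T,*t(662,166),63.5))]
B2=[show("sc near+y",onz(S,*sc(387,34),56)),show("sc near-y",onz(S,*sc(42,324),56)),show("sc far -y",onz(S,*sc(190,447),63.5))]
show("tinA",onz(T,*t(428,257),38));show("tinB",onz(T,*t(560,263),38))
show("tinA s",onz(S,*sc(297,278),38));show("tinB s",onz(S,*sc(196,362),38))
# cap end centre: top ellipse vs scene
show("rack -x corner A",onz(T,*r_(195,551),23));show("rack -x corner B",onz(T,*r_(300,528),23))
show("endwall top outer A",onz(T,*r_(73,60),95));show("B",onz(T,*r_(181,40),95))
show("capA",onz(T,*r_(121,91),138));show("capB",onz(T,*r_(136,168),138))
show("capB s",onz(S,*rs(652,80),138));show("capA s",onz(S,*rs(701,104),138))
show("stop face top corners",onz(T,*r_(159,398),84));show("",onz(T,*r_(254,378),84))
show("plate back",onz(T,*r_(161,412),84));show("",onz(T,*r_(255,392),84))
show("tab top",onz(T,*r_(184,467),68));show("",onz(T,*r_(246,452),68))
```

```text
cam [514.  -2. 989.] [ 992. -476.  952.]
top near+y [516.8 -68.7  56. ]
top near-y [ 509.8 -279.8   56. ]
top far+y [615.6 -73.1  63.5]
top far-y [ 607.7 -283.2   63.5]
sc near+y [520.2 -69.3  56. ]
sc near-y [ 512.5 -280.    56. ]
sc far -y [ 607.1 -279.5   63.5]
tinA [ 572.1 -184.9   38. ]
tinB [ 568.  -243.7   38. ]
tinA s [ 572.6 -185.    38. ]
tinB s [ 568.5 -244.    38. ]
rack -x corner A [398.1 181.   23. ]
rack -x corner B [410.1 117.9  23. ]
endwall top outer A [683.1 231.9  95. ]
B [693.2 171.1  95. ]
capA [657.7 195.2 138. ]
capB [616.1 187.7 138. ]
capB s [617.4 190.4 138. ]
capA s [662.1 194.9 138. ]
stop face top corners [491.7 188.5  84. ]
 [501.7 134.8  84. ]
plate back [483.8 187.5  84. ]
 [493.8 134.4  84. ]
tab top [451.5 178.1  68. ]
 [459.2 142.5  68. ]
```

Run:
```python
from h import *
T=load("top");S=load("scene")
# red mask of cap & axis points
for n,s in(("top",T),("scene",S)):
    c=s["color"].astype(int); m=((c[...,0]>150)&(c[...,1]<60)&(c[...,2]<60)).astype(np.uint8)
    k,l,st,ce=cv2.connectedComponentsWithStats(m); 
    for i in range(1,k):
        if st[i,4]>50: print(n,st[i],ce[i])
yaw=np.deg2rad(-2.0); o=np.array([563.3,-176.2,0]); X=np.array([np.cos(yaw),np.sin(yaw),0]);Y=np.array([-np.sin(yaw),np.cos(yaw),0]);Z=np.array([0,0,1])
W=lambda x,y,z:o+x*X+y*Y+z*Z
d=np.array([.707,.707]); f=np.array([-29.9,18.8])
for s_,name in((130,"capend"),(98,"capstart"),(65,"mid")):
    q=f+s_*d; P=W(q[0],79,q[1]); n=np.array([-.707,.707])*20
    U=W(q[0]+n[0],79,q[1]+n[1])
    print(name,np.round(P,1),*(np.round(proj(s,p),1) for s in(T,S) for p in(P,U,P-20*Y,P+20*Y)))
print([ (320+u/5,140+v/5) for u,v in((203,110),(298,113),(250,82),(192,180),(292,180))])
print([ (205+u/5,195+v/5) for u,v in((515,98),(512,192),(556,145),(448,100),(443,180))])
```

```text
top [  0 140  40  28 795] [ 16.70943396 153.38490566]
top [360 157  19  23 277] [370.67509025 165.93140794]
scene [478  67  24  26 426] [489.15023474  78.87558685]
scene [293 215  23  18 322] [304.4689441  223.63975155]
capend [628.  -99.4 110.7] [369.9 162.9] [370.6 169. ] [379.6 163. ] [360.2 162.8] [307.1 223. ] [302.2 215.7] [300.7 228.8] [313.5 217.3]
capstart [605.4 -98.6  88.1] [368.7 175. ] [369.4 181.1] [378.2 175.1] [359.2 174.9] [300.  222.5] [295.2 215.4] [293.7 228.1] [306.3 216.9]
mid [582.1 -97.8  64.8] [367.5 186.9] [368.2 193.1] [376.8 187. ] [358.3 186.8] [293.1 222. ] [288.4 215.1] [286.9 227.4] [299.2 216.6]
[(360.6, 162.0), (379.6, 162.6), (370.0, 156.4), (358.4, 176.0), (378.4, 176.0)]
[(308.0, 214.6), (307.4, 233.4), (316.2, 224.0), (294.6, 215.0), (293.6, 231.0)]
```

```bash
cat >> h.py <<'E'
from scipy.spatial.transform import Rotation as Ro
def row(pos,R):
    from bench import sensors
    s=sensors.sense(); R0=Ro.from_euler("xyz",s["tcp_rot"],degrees=True)
    sh=R0.inv().apply(np.array(pos)-s["tool_pos"])/1000; rv=(R0.inv()*R).as_rotvec(degrees=True)
    print("t",s["time"],"at",np.round(s["tool_pos"],1),np.round(s["tcp_rot"],2),"gap",s["finger_gap"],"F",np.round(s["ft_force"],1)); print("row",np.round(sh,4),np.round(rv,2), "n",np.linalg.norm(sh)/.05,np.linalg.norm(rv)/8.59)
def tool(yaw,tilt=0):  # tilt: tool z leans toward heading 'yaw-180' direction (forward), tool y horizontal
    h=np.deg2rad(yaw-180); a=np.deg2rad(tilt); F=np.array([np.cos(h),np.sin(h),0])
    z=np.sin(a)*F-np.cos(a)*np.array([0,0,1.]); y=np.array([np.sin(h+np.pi),-np.cos(h+np.pi),0]); x=np.cross(y,z)
    return Ro.from_matrix(np.c_[x,y,z])
E
python3 - <<'E'
from h import *
print(tool(178).as_euler("xyz",degrees=True))
row([610.3,-98.8,180],tool(178))
E
```

```text
[-180.    0.  178.]
t 0.1 at [243.7 547.7 238.4] [-1.7991e+02 -1.0000e-02  1.5601e+02] gap 85.47896292363133 F [-0.6 -0.4 -0.2]
row [-0.5978 -0.4415  0.059 ] [-9.000e-02 -2.000e-02 -2.199e+01] n 14.910319622221381 2.560256376467569
```

move_arm:
  rows:
    - [[-0.03, -0.02, 0, 0, 0, -1], [-0.07, -0.05, 0, 0, 0, -3], [-0.11, -0.08, 0, 0, 0, -5], [-0.15, -0.11, 0, 0, 0, -7], [-0.19, -0.14, 0, 0, 0, -9], [-0.23, -0.17, 0, 0, 0, -11], [-0.27, -0.2, 0, 0, 0, -13], [-0.31, -0.23, 0, 0, 0, -14], [-0.35, -0.26, 0, 0, 0, -16], [-0.39, -0.29, 0.01, 0, 0, -17], [-0.43, -0.32, 0.015, 0, 0, -18], [-0.47, -0.35, 0.02, 0, 0, -19], [-0.51, -0.38, 0.03, 0, 0, -20], [-0.545, -0.405, 0.04, 0, 0, -21], [-0.575, -0.425, 0.05, 0, 0, -22], [-0.59, -0.437, 0.059, 0, 0, -22], [-0.598, -0.4415, 0.059, -0.1, 0, -22], [-0.598, -0.4415, 0.059, -0.1, 0, -22], [-0.598, -0.4415, 0.059, -0.1, 0, -22], [-0.598, -0.4415, 0.059, -0.1, 0, -22]]
  grip: 1
  newtons: 60

```text
time: 2.1
tool_pos: [610.8, -97.2, 181.1]
tcp_rot: [179.9, 0.1, 178.1]
ft_force: [0.0, 0.8, 0.1]
finger_gap: 85.4
```

Run:
```python
from h import *
row([610.3,-98.8,81],tool(178))
```

```text
t 2.1 at [610.8 -97.2 181.1] [1.7990e+02 7.0000e-02 1.7808e+02] gap 85.3726507023155 F [0.  0.8 0.1]
row [ 0.0006 -0.0018  0.1001] [0.1  0.07 0.08] n 2.002985892653299 0.016944791917126147
```

move_arm:
  rows:
    - [[0.0005, -0.0012, 0.03, 0, 0, 0], [0.0005, -0.0012, 0.06, 0, 0, 0], [0.0005, -0.0012, 0.085, 0, 0, 0], [0.0005, -0.0012, 0.1, 0, 0, 0], [0.0005, -0.0012, 0.1, 0, 0, 0], [0.0005, -0.0012, 0.1, 0, 0, 0], [0.0005, -0.0012, 0.1, 0, 0, 0]]

```text
time: 2.8
tool_pos: [611.7, -99.5, 82.5]
tcp_rot: [179.9, 0.2, 178.0]
ft_force: [-0.2, -0.5, -0.0]
finger_gap: 85.3
```

Run:
```python
from h import *
from bench import viewer
row([610.3,-98.8,81],tool(178))
t=viewer.snapshot("top")["color"][:,:,::-1]; s=viewer.snapshot("scene")["color"][:,:,::-1]
a=cv2.resize(t[130:230,320:420],None,fx=4,fy=4,interpolation=cv2.INTER_CUBIC);b=cv2.resize(s[165:265,245:345],None,fx=4,fy=4,interpolation=cv2.INTER_CUBIC)
cv2.imwrite("pics/g1.png",np.hstack([a,b]))
```

```text
t 2.8 at [611.7 -99.5  82.5] [179.94   0.2  178.02] gap 85.32274348252852 F [-0.2 -0.5 -0. ]
row [0.0014 0.0007 0.0015] [0.06 0.2  0.02] n 0.043666252321795086 0.024871894004271224
```

View pics/g1.png

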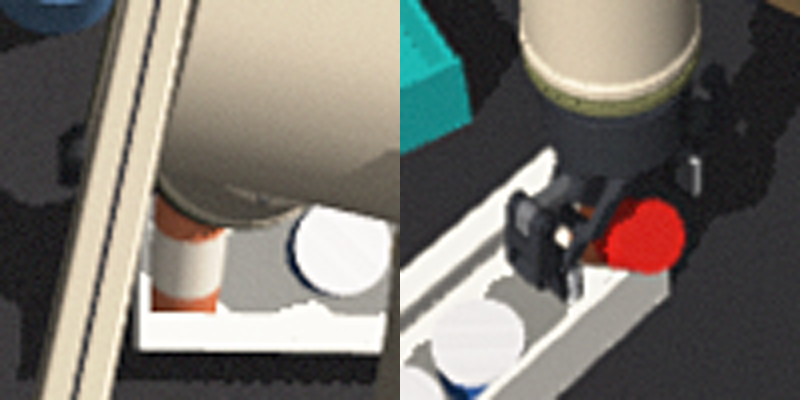

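move_arm:
  rows:
    - [[0.001, 0.0005, 0.001, 0, 0, 0], [0.001, 0.0005, 0.001, 0, 0, 0], [0.001, 0.0005, 0.001, 0, 0, 0], [0.001, 0.0005, 0.001, 0, 0, 0], [0.001, 0.0005, 0.001, 0, 0, 0], [0.001, 0.0005, 0.001, 0, 0, 0], [0.001, 0.0005, 0.001, 0, 0, 0], [0.001, 0.0005, 0.001, 0, 0, 0]]
  grip: 0
  newtons: 60

```text
time: 3.7
tool_pos: [609.3, -98.8, 79.4]
tcp_rot: [179.9, 0.0, 178.0]
ft_force: [-1.3, 0.8, 1.9]
finger_gap: 38.5
```

move_arm:
  rows:
    - [[-0.003, 0, -0.003, 0, 0, 0], [-0.006, 0, -0.006, 0, 0, 0], [-0.009, 0, -0.009, 0, 0, 0], [-0.012, 0, -0.012, 0, 0, 0], [-0.015, 0, -0.015, 0, 0, 0], [-0.015, 0, -0.015, 0, 0, 0]]

```text
time: 4.3
tool_pos: [625.5, -99.5, 95.4]
tcp_rot: [179.9, 0.1, 178.0]
ft_force: [-0.0, 0.1, 2.3]
finger_gap: 38.6
```

move_arm:
  rows:
    - [[-0.003, 0, -0.003, 0, 0, 0], [-0.007, 0, -0.007, 0, 0, 0], [-0.011, 0, -0.011, 0, 0, 0], [-0.015, 0, -0.015, 0, 0, 0], [-0.019, 0, -0.019, 0, 0, 0], [-0.022, 0, -0.022, 0, 0, 0], [-0.022, 0, -0.022, 0, 0, 0]]

```text
time: 5.0
tool_pos: [647.4, -100.3, 117.3]
tcp_rot: [179.9, 0.1, 178.0]
ft_force: [-0.7, 0.2, 0.6]
finger_gap: 39.1
```

Run:
```python
from h import *
from bench import viewer
row([610.3,-98.8,81],tool(178))
t=viewer.snapshot("top")["color"][:,:,::-1]; s=viewer.snapshot("scene")["color"][:,:,::-1]
a=cv2.resize(t[130:230,320:420],None,fx=4,fy=4,interpolation=cv2.INTER_CUBIC);b=cv2.resize(s[165:265,245:345],None,fx=4,fy=4,interpolation=cv2.INTER_CUBIC)
cv2.imwrite("pics/g2.png",np.hstack([a,b]))
```

```text
t 5.0 at [ 647.4 -100.3  117.3] [1.7992e+02 1.3000e-01 1.7801e+02] gap 39.076949726695716 F [-0.7  0.2  0.6]
row [0.0372 0.0002 0.0363] [0.08 0.13 0.01] n 1.0385160356643015 0.01823672202034785
```

View pics/g2.png

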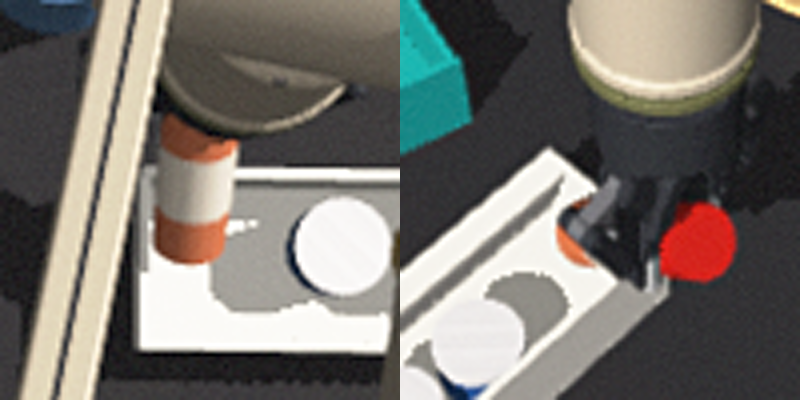

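move_arm:
  rows:
    - [[-0.004, 0, -0.01, 0, 0, 0], [-0.006, 0, -0.025, 0, 0, 0], [-0.006, 0, -0.045, 0, 0, 0], [-0.006, 0, -0.065, 0, 0, 0], [-0.006, 0, -0.085, 0, 0, 0], [-0.006, 0, -0.105, 0, 0, 0], [-0.006, 0, -0.125, 0, 0, 0], [-0.006, 0, -0.14, 0, 0, 0], [-0.006, 0, -0.14, 0, 0, 0], [-0.006, 0, -0.14, 0, 0, 0]]

```text
time: 6.1
tool_pos: [652.4, -100.7, 256.6]
tcp_rot: [179.9, 0.1, 178.0]
ft_force: [-0.3, 1.4, -2.6]
finger_gap: 38.2
```

Run:
```python
from h import *
from bench import viewer
row([610.3,-98.8,81],tool(178))
T=viewer.snapshot("top");S=viewer.snapshot("scene"); pickle.dump(T,open("top2.pkl","wb"));pickle.dump(S,open("scene2.pkl","wb"))
t=T["color"][:,:,::-1]; s=S["color"][:,:,::-1]
a=cv2.resize(t[130:230,320:420],None,fx=4,fy=4,interpolation=cv2.INTER_CUBIC);b=cv2.resize(s[145:245,245:345],None,fx=4,fy=4,interpolation=cv2.INTER_CUBIC)
cv2.imwrite("pics/g3.png",np.hstack([a,b]))
```

```text
t 6.1 at [ 652.4 -100.7  256.6] [1.7991e+02 6.0000e-02 1.7800e+02] gap 38.239192936063496 F [-0.3  1.4 -2.6]
row [4.230e-02 1.000e-04 1.755e-01] [0.09 0.06 0.  ] n 3.6106245508031622 0.0126196210063128
```

View pics/g3.png

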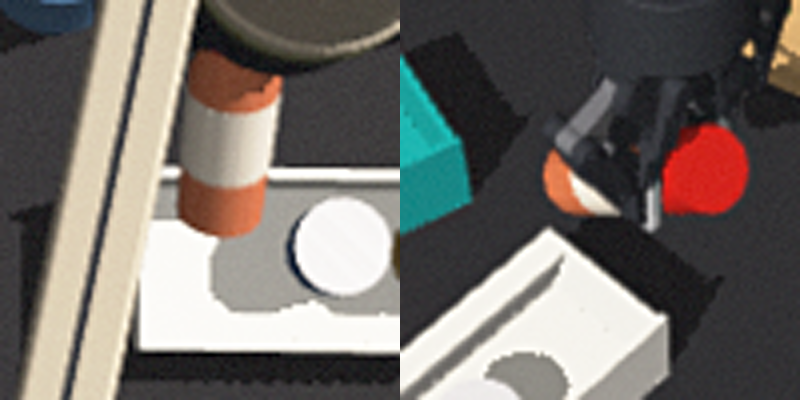

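Run:
```python
from h import *
row([554.4,176.6,225],tool(190.2,45))
print(tool(190.2,45).as_euler("xyz",degrees=True), tool(190.2,45).as_matrix())
```

```text
t 6.2 at [ 651.6 -100.5  254.8] [ 1.7988e+02 -1.1000e-01  1.7800e+02] gap 38.493161556671254 F [-0.8  0.9 -2.4]
row [0.1067 0.2735 0.0305] [ -4.66 -44.92 -11.62] n 5.902426592897132 5.4287307831132665
[ 180.    45.  -169.8] [[-6.95931388e-01 -1.77084740e-01  6.95931388e-01]
 [-1.25217821e-01  9.84195608e-01  1.25217821e-01]
 [-7.07106781e-01  1.11022302e-16 -7.07106781e-01]]
```

move_arm:
  rows:
    - [[0.006, 0.014, 0.001, -0.2, -2, -0.5], [0.013, 0.034, 0.003, -0.5, -5, -1.3], [0.021, 0.054, 0.006, -0.9, -9, -2.3], [0.029, 0.074, 0.008, -1.25, -12, -3.1], [0.037, 0.094, 0.01, -1.6, -15, -3.9], [0.045, 0.114, 0.012, -1.9, -18, -4.7], [0.053, 0.134, 0.015, -2.2, -21, -5.5], [0.06, 0.154, 0.018, -2.5, -24, -6.2], [0.068, 0.174, 0.02, -2.8, -27, -7], [0.076, 0.194, 0.022, -3.1, -30, -7.8], [0.084, 0.214, 0.024, -3.45, -33, -8.6], [0.091, 0.234, 0.026, -3.8, -36, -9.4], [0.098, 0.25, 0.028, -4.1, -39, -10.1], [0.103, 0.262, 0.03, -4.4, -42, -10.9], [0.106, 0.27, 0.0305, -4.6, -44, -11.4], [0.1067, 0.2735, 0.0305, -4.66, -44.9, -11.6], [0.1067, 0.2735, 0.0305, -4.66, -44.9, -11.6], [0.1067, 0.2735, 0.0305, -4.66, -44.9, -11.6], [0.1067, 0.2735, 0.0305, -4.66, -44.9, -11.6]]

```text
time: 8.1
tool_pos: [555.5, 176.0, 226.6]
tcp_rot: [-179.9, 45.1, -169.8]
ft_force: [-0.1, 0.3, -2.4]
finger_gap: 38.7
```

Run:
```python
from h import *
from bench import viewer
row([554.4,176.6,225],tool(190.2,45))
T=viewer.snapshot("top");S=viewer.snapshot("scene"); pickle.dump(T,open("top3.pkl","wb"));pickle.dump(S,open("scene3.pkl","wb"))
t=T["color"][:,:,::-1]; s=S["color"][:,:,::-1]
a=cv2.resize(t[100:290,170:310],None,fx=2.8,fy=2.8,interpolation=cv2.INTER_CUBIC);b=cv2.resize(s[60:210,290:430],None,fx=2.8,fy=532/150,interpolation=cv2.INTER_CUBIC)
cv2.imwrite("pics/g4.png",np.hstack([a,b]))
cv2.imwrite("pics/g4b.png",cv2.resize(s[90:190,300:400],None,fx=6,fy=6,interpolation=cv2.INTER_CUBIC))
```

```text
t 8.1 at [555.5 176.  226.6] [-179.94   45.09 -169.81] gap 38.68133597058604 F [-0.1  0.3 -2.4]
row [0.0019 0.0007 0.0004] [-0.07  0.09 -0.01] n 0.04144170490243108 0.013290009464077964
```

View pics/g4.png

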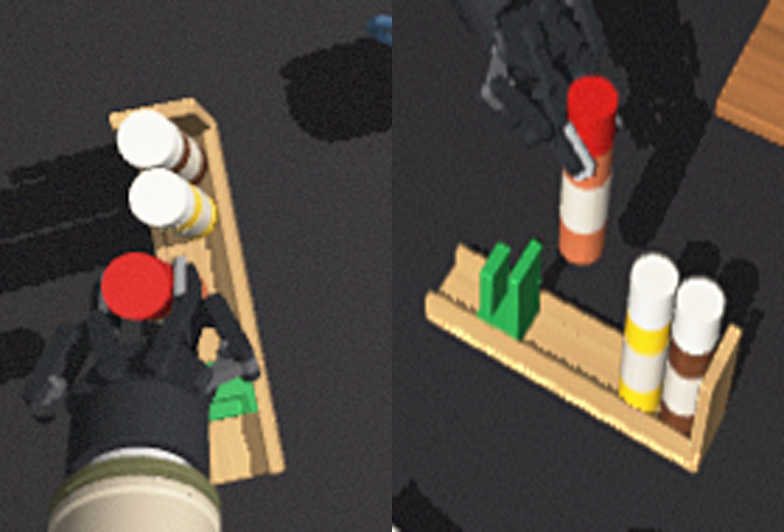

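View pics/g4b.png

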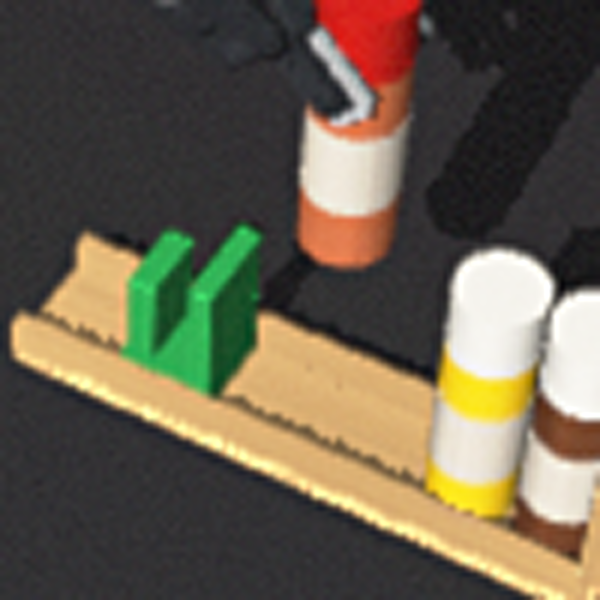

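Run:
```python
from h import *
T=load("top3");S=load("scene3")
C,e=tri(T,(219.3,202.1),S,(361.8,87.3)); print("cap",C,e)
g=np.array([555.5,176,226.6])-11*tool(190.2,45).as_matrix()[:,2]; print("grasp",g)
for tl in(-6,-3,0,3,6):
    d=np.array([np.sin(np.deg2rad(tl))*.984,np.sin(np.deg2rad(tl))*.177,np.cos(np.deg2rad(tl))])
    top=g+25*d; ft=g-105*d
    print(tl,proj(T,top),proj(S,top),proj(S,ft),proj(S,ft+65*d))
```

```text
cap [548.90146194 173.8753563  263.83283864] 2.976984576961836
grasp [547.84475473 174.62260397 234.37817459]
-6 [219.16051901 203.74909622] [359.77907686  88.22755939] [360.93132355 130.78235262] [360.38276549 110.52299733]
-3 [218.99944976 202.99108412] [360.30023678  88.39625021] [358.94469401 130.06637042] [359.589298   110.25089392]
0 [218.84783382 202.23252667] [360.82105357  88.58931955] [356.96723185 129.2691972 ] [358.79800075 109.9441063 ]
3 [218.70612851 201.4757169 ] [361.34001285  88.80623541] [355.00306994 128.39288537] [358.01083918 109.60346121]
6 [218.57475816 200.722941  ] [361.85560262  89.04639125] [353.05628297 127.43958605] [357.22976261 109.22985813]
```

move_arm:
  rows:
    - [[0.007, 0.0005, 0.007, 0, 0, 0], [0.018, 0.0007, 0.018, 0, 0, 0], [0.03, 0.0007, 0.03, 0, 0, 0], [0.042, 0.0007, 0.042, 0, 0, 0], [0.054, 0.0007, 0.054, 0, 0, 0], [0.065, 0.0007, 0.065, 0, 0, 0], [0.072, 0.0007, 0.072, 0, 0, 0], [0.076, 0.0007, 0.076, 0, 0, 0], [0.076, 0.0007, 0.076, 0, 0, 0], [0.076, 0.0007, 0.076, 0, 0, 0], [0.076, 0.0007, 0.076, 0, 0, 0]]

```text
time: 9.3
tool_pos: [555.8, 177.3, 120.0]
tcp_rot: [-179.9, 45.2, -169.8]
ft_force: [0.4, 0.1, -1.9]
finger_gap: 38.7
```

Run:
```python
from h import *
from bench import viewer
row([554.4,176.6,105],tool(190.2,45))
T=viewer.snapshot("top");S=viewer.snapshot("scene")
t=T["color"][:,:,::-1]; s=S["color"][:,:,::-1]
a=cv2.resize(t[120:260,180:280],None,fx=4,fy=4,interpolation=cv2.INTER_CUBIC);b=cv2.resize(s[90:190,310:410],None,fx=4,fy=5.6,interpolation=cv2.INTER_CUBIC)
cv2.imwrite("pics/g5.png",np.hstack([a,b]))
```

```text
t 9.3 at [555.8 177.3 120. ] [-179.94   45.2  -169.77] gap 38.74167610477096 F [ 0.4  0.1 -1.9]
row [ 0.0118 -0.0004  0.0095] [-0.04  0.2   0.02] n 0.30247348253709005 0.02372002984211269
```

View pics/g5.png

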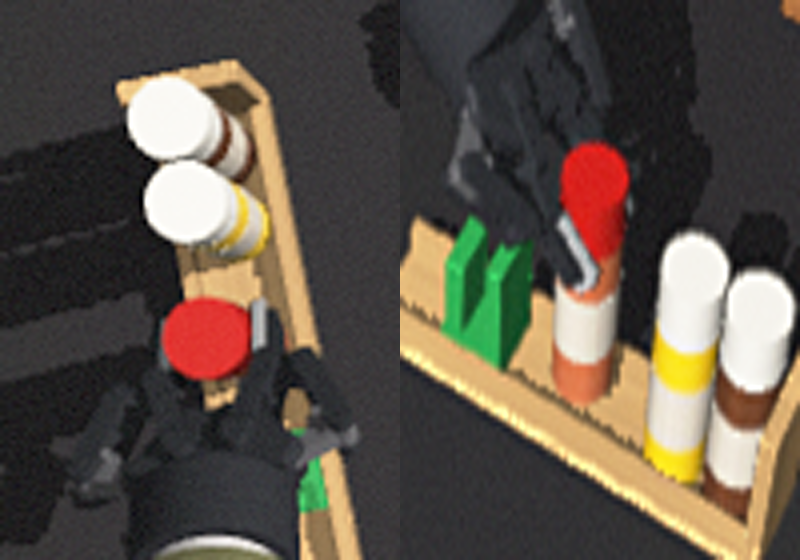

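move_arm:
  rows:
    - [[0.002, 0, 0.002, 0, 0, 0], [0.004, 0, 0.004, 0, 0, 0], [0.006, 0, 0.006, 0, 0, 0], [0.007, 0, 0.007, 0, 0, 0], [0.007, 0, 0.007, 0, 0, 0], [0.007, 0, 0.007, 0, 0, 0]]

```text
time: 10.0
tool_pos: [555.1, 177.1, 108.7]
tcp_rot: [-179.9, 45.1, -169.8]
ft_force: [0.3, 0.4, -1.3]
finger_gap: 38.8
```

move_arm:
  rows:
    - [[0.0007, 0, 0.0007, 0, 0, 0], [0.0014, 0, 0.0014, 0, 0, 0], [0.0014, 0, 0.0014, 0, 0, 0]]

```text
time: 10.3
tool_pos: [555.1, 177.1, 106.7]
tcp_rot: [-179.9, 45.1, -169.8]
ft_force: [-0.1, 0.7, -2.4]
finger_gap: 38.4
```

move_arm:
  rows:
    - [[0.0007, 0, 0.0007, 0, 0, 0], [0.0014, 0, 0.0014, 0, 0, 0], [0.0014, 0, 0.0014, 0, 0, 0]]

```text
time: 10.6
tool_pos: [555.0, 177.0, 104.6]
tcp_rot: [-179.9, 45.1, -169.8]
ft_force: [-1.3, 0.6, -2.3]
finger_gap: 38.7
```

move_arm:
  rows:
    - [[0.0007, 0, 0.0007, 0, 0, 0], [0.0007, 0, 0.0007, 0, 0, 0], [0.0007, 0, 0.0007, 0, 0, 0]]

```text
time: 10.9
tool_pos: [555.2, 177.1, 103.8]
tcp_rot: [-179.9, 45.1, -169.8]
ft_force: [-0.5, 0.2, -2.0]
finger_gap: 39.0
```

move_arm:
  rows:
    - [[0.0007, 0, 0.0007, 0, 0, 0], [0.0007, 0, 0.0007, 0, 0, 0], [0.0007, 0, 0.0007, 0, 0, 0]]

```text
time: 11.2
tool_pos: [555.1, 177.1, 102.9]
tcp_rot: [-179.9, 45.1, -169.8]
ft_force: [0.7, 0.3, -1.1]
finger_gap: 38.6
```

move_arm:
  rows:
    - [[0.0007, 0, 0.0007, 0, 0, 0], [0.0007, 0, 0.0007, 0, 0, 0], [0.0007, 0, 0.0007, 0, 0, 0]]

```text
time: 11.5
tool_pos: [555.1, 177.1, 101.8]
tcp_rot: [-179.9, 45.1, -169.8]
ft_force: [1.4, -0.5, -0.8]
finger_gap: 39.1
```

move_arm:
  rows:
    - [[0.0007, 0, 0.0007, 0, 0, 0], [0.0007, 0, 0.0007, 0, 0, 0], [0.0007, 0, 0.0007, 0, 0, 0]]

```text
time: 11.8
tool_pos: [555.1, 177.1, 100.8]
tcp_rot: [-179.9, 45.1, -169.8]
ft_force: [0.1, 0.6, -2.3]
finger_gap: 38.7
```

move_arm:
  rows:
    - [[0.0007, 0, 0.0007, 0, 0, 0], [0.0007, 0, 0.0007, 0, 0, 0], [0.0007, 0, 0.0007, 0, 0, 0]]

```text
time: 12.1
tool_pos: [555.5, 177.2, 100.4]
tcp_rot: [-179.9, 45.1, -169.8]
ft_force: [-0.3, -0.6, -0.3]
finger_gap: 38.6
```

move_arm:
  rows:
    - [[0.0007, 0, 0.0007, 0, 0, 0], [0.0007, 0, 0.0007, 0, 0, 0], [0.0007, 0, 0.0007, 0, 0, 0]]

```text
time: 12.4
tool_pos: [556.2, 177.3, 100.5]
tcp_rot: [-179.9, 45.2, -169.8]
ft_force: [-3.7, -0.9, 6.1]
finger_gap: 38.6
```

Run:
```python
from h import *
from bench import viewer
row([554.4,176.6,105],tool(190.2,45))
T=viewer.snapshot("top");S=viewer.snapshot("scene")
t=T["color"][:,:,::-1]; s=S["color"][:,:,::-1]
a=cv2.resize(t[120:260,180:280],None,fx=4,fy=4,interpolation=cv2.INTER_CUBIC);b=cv2.resize(s[100:190,315:405],None,fx=6.22,fy=6.22,interpolation=cv2.INTER_CUBIC)[:560,:400]
cv2.imwrite("pics/g6.png",np.hstack([a,b]))
```

```text
t 12.4 at [556.2 177.3 100.5] [-179.94   45.25 -169.76] gap 38.59827436961762 F [-3.7 -0.9  6.1]
row [-0.0019 -0.0004 -0.0045] [-0.03  0.25  0.03] n 0.09852491692316505 0.029471287545118022
```

View pics/g6.png

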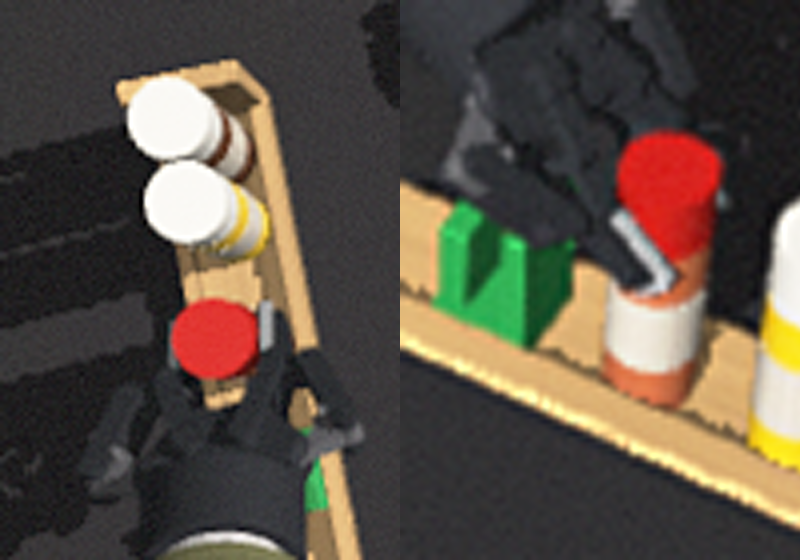

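move_arm:
  rows:
    - [[-0.0007, 0, -0.0007, 0, 0, 0], [-0.0007, 0, -0.0007, 0, 0, 0], [-0.0007, 0, -0.0007, 0, 0, 0]]

```text
time: 12.8
tool_pos: [555.5, 177.2, 100.4]
tcp_rot: [-179.9, 45.1, -169.8]
ft_force: [0.0, 0.8, 1.7]
finger_gap: 38.5
```

move_arm:
  rows:
    - [[0, 0, 0, 0, 0, 0], [0, 0, 0, 0, 0, 0], [0, 0, 0, 0, 0, 0], [0, 0, 0, 0, 0, 0], [0, 0, 0, 0, 0, 0], [0, 0, 0, 0, 0, 0], [0, 0, 0, 0, 0, 0], [0, 0, 0, 0, 0, 0]]
  grip: 0.8

```text
time: 13.6
tool_pos: [555.2, 177.1, 99.9]
tcp_rot: [-179.9, 45.1, -169.8]
ft_force: [-0.4, 0.4, -1.1]
finger_gap: 68.4
```

Run:
```python
from h import *
from bench import viewer
row([554.4,176.6,105],tool(190.2,45))
T=viewer.snapshot("top");S=viewer.snapshot("scene")
t=T["color"][:,:,::-1]; s=S["color"][:,:,::-1]
a=cv2.resize(t[120:260,180:280],None,fx=4,fy=4,interpolation=cv2.INTER_CUBIC);b=cv2.resize(s[100:190,315:405],None,fx=6.22,fy=6.22,interpolation=cv2.INTER_CUBIC)[:560,:400]
cv2.imwrite("pics/g7.png",np.hstack([a,b]))
```

```text
t 13.6 at [555.2 177.1  99.9] [-179.93   45.1  -169.77] gap 68.41737998130283 F [-0.4  0.4 -1.1]
row [-0.003  -0.0003 -0.0042] [-0.04  0.1   0.02] n 0.1032541539424898 0.012467203776868213
```

View pics/g7.png

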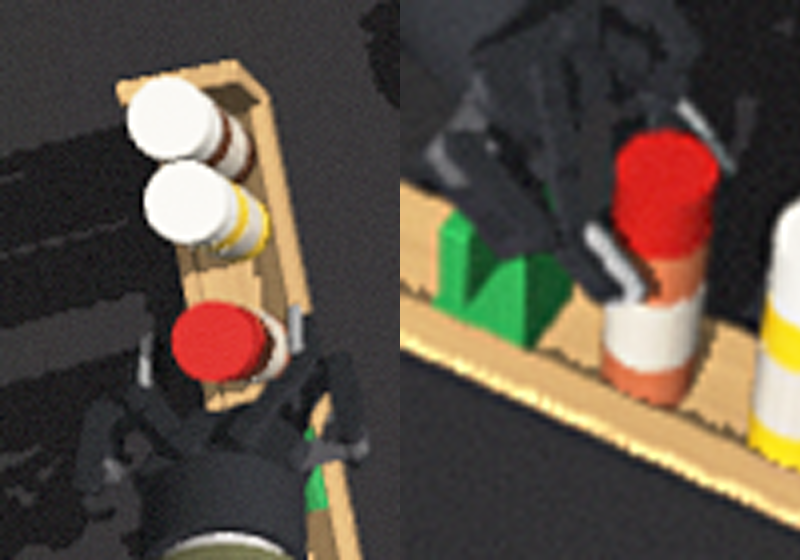

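move_arm:
  rows:
    - [[0, 0, -0.008, 0, 0, 0], [0, 0, -0.02, 0, 0, 0], [0, 0, -0.035, 0, 0, 0], [0, 0, -0.055, 0, 0, 0], [0, 0, -0.08, 0, 0, 0], [0, 0, -0.11, 0, 0, 0], [0, 0, -0.14, 0, 0, 0], [0, 0, -0.16, 0, 0, 0], [0, 0, -0.16, 0, 0, 0], [0, 0, -0.16, 0, 0, 0]]

```text
time: 14.7
tool_pos: [475.0, 175.8, 211.5]
tcp_rot: [-179.2, 43.8, -169.7]
ft_force: [0.8, -0.6, -0.2]
finger_gap: 68.5
```

Run:
```python
from h import *
from bench import viewer
row([554.4,176.6,105],tool(190.2,45))
T=viewer.snapshot("top");S=viewer.snapshot("scene")
pickle.dump(T,open("top4.pkl","wb"));pickle.dump(S,open("scene4.pkl","wb"))
t=T["color"][:,:,::-1]; s=S["color"][:,:,::-1]
a=cv2.resize(t[120:290,180:280],None,fx=3.3,fy=3.3,interpolation=cv2.INTER_CUBIC)[:560];b=cv2.resize(s[100:200,295:415],None,fx=3.9,fy=5.6,interpolation=cv2.INTER_CUBIC)
b=b[:a.shape[0]] if a.shape[0]<560 else b
cv2.imwrite("pics/g8.png",np.hstack([a,b]))
o=np.array([541.8,174.3,0]);h=np.deg2rad(10.2);X=np.array([np.cos(h),np.sin(h),0]);Y=np.array([-X[1],X[0],0])
for x in(-45,-83-7): 
  P=o+x*X; print(x,P)
```

```text
t 14.7 at [475.  175.8 211.5] [-179.22   43.77 -169.73] gap 68.52732774770399 F [ 0.8 -0.6 -0.2]
row [ 0.0171 -0.0116  0.1312] [-0.73 -1.23  0.06] n 2.6573793105920664 0.16624769805834552
-45 [497.51119764 166.33118669   0.        ]
-90 [453.22239528 158.36237337   0.        ]
```

View pics/g8.png

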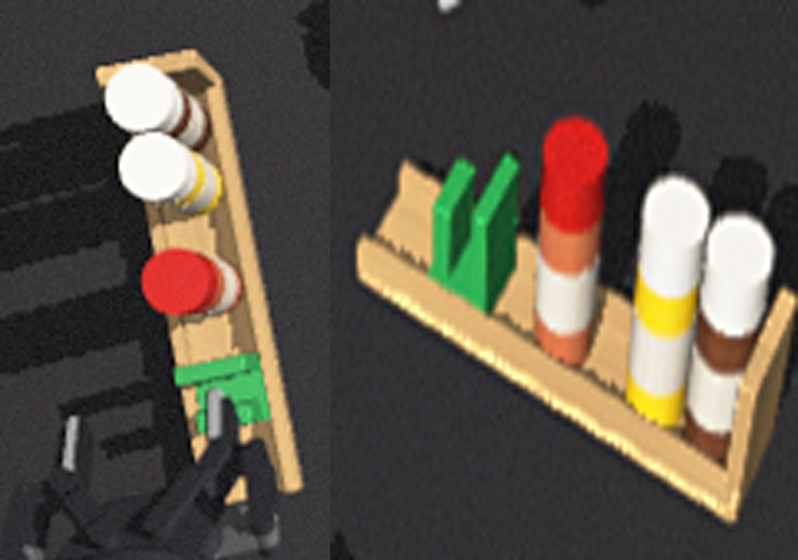

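Run:
```python
from h import *
from bench import sensors
print(sensors.sense()["joint_pos"])
o=np.array([541.8,174.3,0]);h=np.deg2rad(10.2);X=np.array([np.cos(h),np.sin(h),0])
P=o-125*X; P[2]=150; print(P)
row(P,tool(190.2,12))
```

```text
[ 19.53730473 -51.11405378 143.10471704 -10.17316307  45.17756217
 -76.02388961]
[418.775549   152.16440746 150.        ]
t 14.8 at [475.  175.5 211.3] [-179.22   43.76 -169.78] gap 68.35349827306622 F [0.3 1.2 0.3]
row [ 0.0854 -0.0129  0.0034] [-0.74 31.76 -0.19] n 1.7281652854445246 3.6980635194366447
```

move_arm:
  rows:
    - [[0, 0, 0, 0, 4, 0], [0, 0, 0, 0, 8, 0], [0.002, 0, 0, 0, 12, 0], [0.005, 0, 0, 0, 16, 0], [0.01, 0, 0, 0, 20, 0], [0.01, 0, 0, 0, 24, 0], [0.01, 0, 0, 0, 28, 0], [0.01, 0, 0, 0, 32, 0], [0.01, 0, 0, 0, 32, 0], [0.01, 0, 0, 0, 32, 0]]
  grip: 0

```text
time: 15.8
tool_pos: [468.1, 174.1, 204.2]
tcp_rot: [-179.4, 11.8, -170.2]
ft_force: [0.5, -0.1, -0.8]
finger_gap: 0.1
```

Run:
```python
from h import *
from bench import sensors
print(sensors.sense()["joint_pos"])
row([418.8,152.2,150],tool(190.2,12))
```

```text
[ 15.80223053 -18.86516145 114.31849086  -1.88147822  72.88414108
 -83.53689152]
t 15.8 at [468.1 174.1 204.2] [-179.43   11.79 -170.23] gap 0.09417402266398209 F [ 0.5 -0.1 -0.8]
row [ 0.0623 -0.0128  0.0425] [-0.66 -0.21 -0.42] n 1.529708611924027 0.09426368956384223
```

move_arm:
  rows:
    - [[0.02, -0.004, 0.01, 0, 0, 0], [0.04, -0.008, 0.02, -0.3, 0, -0.2], [0.0623, -0.0128, 0.035, -0.6, -0.2, -0.4], [0.0623, -0.0128, 0.0425, -0.6, -0.2, -0.4], [0.0623, -0.0128, 0.0425, -0.6, -0.2, -0.4], [0.0623, -0.0128, 0.0425, -0.6, -0.2, -0.4]]

```text
time: 16.4
tool_pos: [419.4, 152.7, 151.6]
tcp_rot: [-180.0, 12.1, -169.8]
ft_force: [-0.7, -0.0, 0.8]
finger_gap: 0.1
```

Run:
```python
from h import *
from bench import viewer
row([418.8,152.2,48],tool(190.2,12))
T=viewer.snapshot("top");S=viewer.snapshot("scene")
t=T["color"][:,:,::-1]; s=S["color"][:,:,::-1]
a=cv2.resize(t[120:290,180:280],None,fx=3.3,fy=3.3,interpolation=cv2.INTER_CUBIC)[:560];b=cv2.resize(s[90:190,275:395],None,fx=3.9,fy=5.6,interpolation=cv2.INTER_CUBIC)
cv2.imwrite("pics/g9.png",np.hstack([a,b]))
```

```text
t 16.4 at [419.4 152.7 151.6] [-179.95   12.1  -169.79] gap 0.06708196077735783 F [-0.7 -0.   0.8]
row [ 0.0224 -0.0003  0.1011] [-0.05  0.1   0.01] n 2.071970947637941 0.012846177697771995
```

View pics/g9.png

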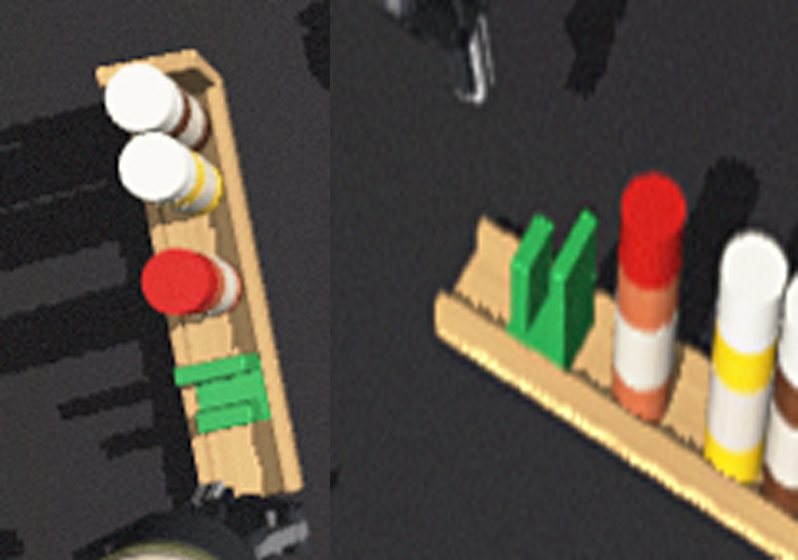

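move_arm:
  rows:
    - [[0.006, 0, 0.025, 0, 0, 0], [0.012, 0, 0.055, 0, 0, 0], [0.018, 0, 0.08, 0, 0, 0], [0.022, 0, 0.098, 0, 0, 0], [0.022, 0, 0.1, 0, 0, 0], [0.022, 0, 0.1, 0, 0, 0]]

```text
time: 17.1
tool_pos: [418.3, 152.3, 48.7]
tcp_rot: [-179.9, 12.0, -169.8]
ft_force: [0.7, 0.0, 0.6]
finger_gap: 0.0
```

Run:
```python
from h import *
o=np.array([541.8,174.3,0]);h=np.deg2rad(10.2);X=np.array([np.cos(h),np.sin(h),0])
P=o-36*X;P[2]=50;row(P,tool(190.2,12))
```

```text
t 17.1 at [418.3 152.3  48.7] [-179.94   11.96 -169.78] gap 0.02394162836428158 F [0.7 0.  0.6]
row [-0.0878 -0.0003  0.0173] [-0.06 -0.04  0.02] n 1.7888949013178612 0.008094592322677795
```

move_arm:
  rows:
    - [[-0.005, 0, 0.001, 0, 0, 0], [-0.01, 0, 0.002, 0, 0, 0], [-0.015, 0, 0.003, 0, 0, 0], [-0.018, 0, 0.0036, 0, 0, 0], [-0.021, 0, 0.0042, 0, 0, 0], [-0.024, 0, 0.0048, 0, 0, 0], [-0.027, 0, 0.0054, 0, 0, 0], [-0.03, 0, 0.006, 0, 0, 0], [-0.033, 0, 0.0066, 0, 0, 0], [-0.036, 0, 0.0072, 0, 0, 0], [-0.039, 0, 0.0078, 0, 0, 0], [-0.042, 0, 0.0084, 0, 0, 0], [-0.045, 0, 0.009, 0, 0, 0], [-0.048, 0, 0.0096, 0, 0, 0], [-0.051, 0, 0.0102, 0, 0, 0], [-0.053, 0, 0.0106, 0, 0, 0], [-0.053, 0, 0.0106, 0, 0, 0]]

```text
time: 18.8
tool_pos: [471.3, 161.7, 48.9]
tcp_rot: [-179.9, 12.0, -169.8]
ft_force: [-0.8, -0.0, 0.0]
finger_gap: -0.1
```

```bash
cat > look.py <<'E'
import sys
from h import *
from bench import viewer
o=np.array([541.8,174.3,0]);h=np.deg2rad(10.2);X=np.array([np.cos(h),np.sin(h),0])
P=o-36*X;P[2]=50;row(P,tool(190.2,12))
T=viewer.snapshot("top");S=viewer.snapshot("scene")
pickle.dump(T,open("top5.pkl","wb"));pickle.dump(S,open("scene5.pkl","wb"))
t=T["color"][:,:,::-1]; s=S["color"][:,:,::-1]
a=cv2.resize(t[120:290,180:280],None,fx=3.3,fy=3.3,interpolation=cv2.INTER_CUBIC)[:560];b=cv2.resize(s[100:200,295:415],None,fx=3.9,fy=5.6,interpolation=cv2.INTER_CUBIC)
cv2.imwrite(f"pics/{sys.argv[1]}.png",np.hstack([a,b]))
E
python3 look.py p1
```

```text
t 18.8 at [471.3 161.7  48.9] [-179.94   11.98 -169.79] gap -0.0664555806867402 F [-0.8 -0.   0. ]
row [-0.035  -0.0001  0.0063] [-0.06 -0.02  0.01] n 0.712056574547173 0.007297952080773314
```

View pics/p1.png

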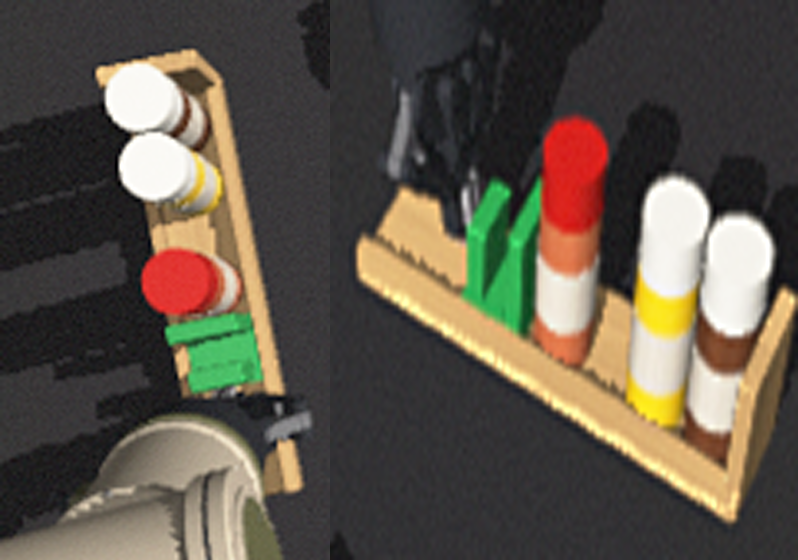

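move_arm:
  rows:
    - [[-0.002, 0, 0.0004, 0, 0, 0], [-0.004, 0, 0.0008, 0, 0, 0], [-0.006, 0, 0.0012, 0, 0, 0], [-0.008, 0, 0.0016, 0, 0, 0], [-0.01, 0, 0.002, 0, 0, 0], [-0.012, 0, 0.0024, 0, 0, 0], [-0.014, 0, 0.0028, 0, 0, 0], [-0.016, 0, 0.0032, 0, 0, 0], [-0.018, 0, 0.0036, 0, 0, 0], [-0.02, 0, 0.004, 0, 0, 0], [-0.022, 0, 0.0044, 0, 0, 0], [-0.024, 0, 0.0048, 0, 0, 0], [-0.026, 0, 0.0052, 0, 0, 0], [-0.028, 0, 0.0056, 0, 0, 0], [-0.028, 0, 0.0056, 0, 0, 0]]

```text
time: 20.4
tool_pos: [499.4, 166.8, 49.1]
tcp_rot: [-179.9, 12.0, -169.8]
ft_force: [-1.7, -0.5, -1.4]
finger_gap: 0.0
```

```bash
python3 look.py p2
```

```text
t 20.4 at [499.4 166.8  49.1] [-179.95   11.98 -169.8 ] gap 0.04711383753320529 F [-1.7 -0.5 -1.4]
row [-0.0071 -0.0001  0.0006] [-0.05 -0.02  0.  ] n 0.1417754790626121 0.006556459603912674
```

View pics/p2.png

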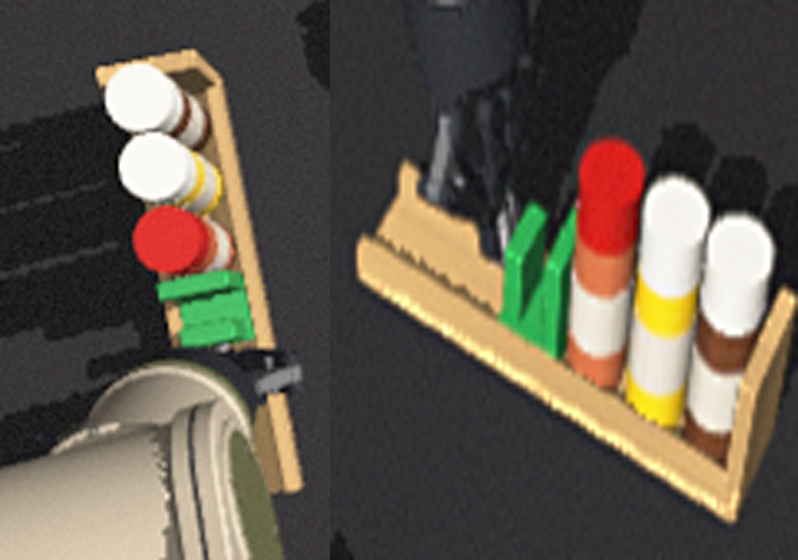

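move_arm:
  rows:
    - [[-0.001, 0, 0.0002, 0, 0, 0], [-0.002, 0, 0.0004, 0, 0, 0], [-0.003, 0, 0.0006, 0, 0, 0], [-0.003, 0, 0.0006, 0, 0, 0]]

```text
time: 20.9
tool_pos: [502.3, 167.3, 49.2]
tcp_rot: [-179.9, 12.0, -169.8]
ft_force: [-2.8, -0.2, -1.5]
finger_gap: 0.1
```

move_arm:
  rows:
    - [[-0.001, 0, 0.0002, 0, 0, 0], [-0.002, 0, 0.0004, 0, 0, 0], [-0.002, 0, 0.0004, 0, 0, 0]]

```text
time: 21.2
tool_pos: [504.3, 167.7, 49.2]
tcp_rot: [-179.9, 12.0, -169.8]
ft_force: [-3.6, -0.6, -1.7]
finger_gap: -0.1
```

move_arm:
  rows:
    - [[-0.001, 0, 0.0002, 0, 0, 0], [-0.002, 0, 0.0004, 0, 0, 0], [-0.002, 0, 0.0004, 0, 0, 0]]

```text
time: 21.5
tool_pos: [506.2, 168.0, 49.2]
tcp_rot: [-179.9, 12.0, -169.8]
ft_force: [-3.6, -0.7, -0.9]
finger_gap: 0.2
```

```bash
python3 look.py p3
```

```text
t 21.5 at [506.2 168.   49.2] [-179.94   11.96 -169.79] gap 0.2429940484824728 F [-3.6 -0.7 -0.9]
row [-0.0003 -0.0001 -0.0008] [-0.05 -0.04  0.01] n 0.016565285239485042 0.007681183434535133
```

View pics/p3.png

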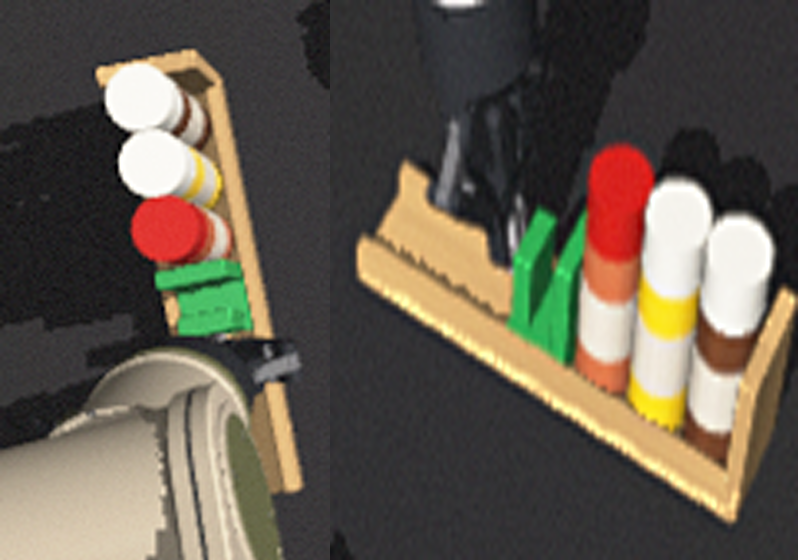

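move_arm:
  rows:
    - [[-0.001, 0, 0.0002, 0, 0, 0], [-0.001, 0, 0.0002, 0, 0, 0], [-0.001, 0, 0.0002, 0, 0, 0]]

```text
time: 21.9
tool_pos: [507.1, 168.2, 49.2]
tcp_rot: [-179.9, 12.0, -169.8]
ft_force: [-4.0, -0.4, -1.2]
finger_gap: 0.3
```

move_arm:
  rows:
    - [[-0.001, 0, 0.0002, 0, 0, 0], [-0.001, 0, 0.0002, 0, 0, 0], [-0.001, 0, 0.0002, 0, 0, 0]]

```text
time: 22.2
tool_pos: [507.7, 168.3, 49.1]
tcp_rot: [-179.9, 11.9, -169.8]
ft_force: [-6.9, -1.1, 1.8]
finger_gap: 0.0
```

move_arm:
  rows:
    - [[-0.001, 0, 0.0002, 0, 0, 0], [-0.001, 0, 0.0002, 0, 0, 0], [-0.001, 0, 0.0002, 0, 0, 0]]

```text
time: 22.5
tool_pos: [507.9, 168.4, 49.0]
tcp_rot: [-179.9, 11.8, -169.8]
ft_force: [-13.5, -2.1, 7.8]
finger_gap: 0.1
```

move_arm:
  rows:
    - [[0.002, 0, -0.0004, 0, 0, 0], [0.006, 0, -0.0012, 0, 0, 0], [0.015, 0, -0.003, 0, 0, 0], [0.025, 0, -0.005, 0, 0, 0], [0.035, 0, -0.007, 0, 0, 0], [0.04, 0, -0.008, 0, 0, 0], [0.035, 0, -0.04, 0, 0, 0], [0.025, 0, -0.08, 0, 0, 0], [0.02, 0, -0.12, 0, 0, 0], [0.02, 0, -0.15, 0, 0, 0], [0.02, 0, -0.15, 0, 0, 0]]

```text
time: 23.6
tool_pos: [461.7, 160.4, 198.0]
tcp_rot: [-180.0, 12.5, -169.8]
ft_force: [0.2, 0.5, 0.8]
finger_gap: -0.3
```

```bash
python3 look.py p4
python3 - <<'E'
from h import *
T=load("top5");S=load("scene5")
cv2.imwrite("pics/p4t.png",cv2.resize(T["color"][120:280,190:290,::-1],None,fx=3.7,fy=3.7,interpolation=cv2.INTER_CUBIC))
cv2.imwrite("pics/p4s.png",cv2.resize(S["color"][100:200,300:420,::-1],None,fx=6,fy=6,interpolation=cv2.INTER_CUBIC))
cv2.imwrite("pics/p4f.png",T["color"][:,:,::-1])
E
```

```text
t 23.6 at [461.7 160.4 198. ] [-179.98   12.52 -169.79] gap -0.3150678553987606 F [0.2 0.5 0.8]
row [-0.0122 -0.0005  0.1543] [-0.02  0.52  0.01] n 3.095536677822607 0.060519207824520055
```

View pics/p4t.png

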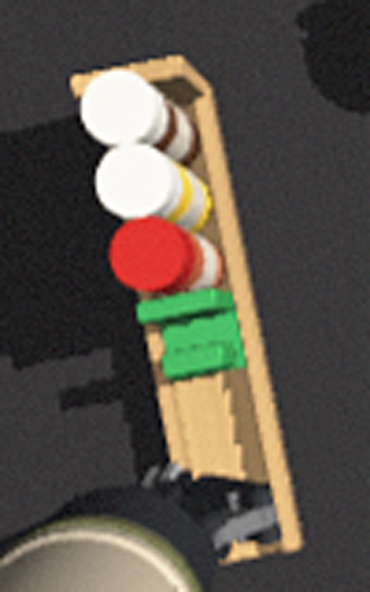

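View pics/p4s.png

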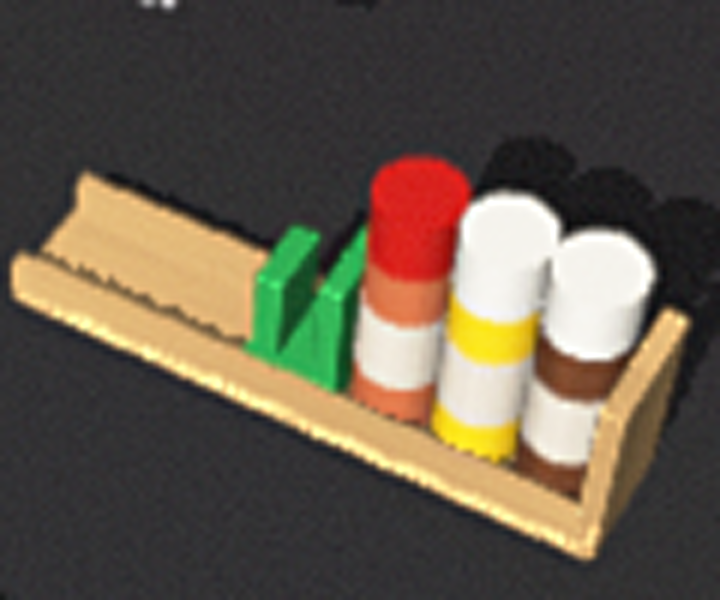

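View pics/p4f.png

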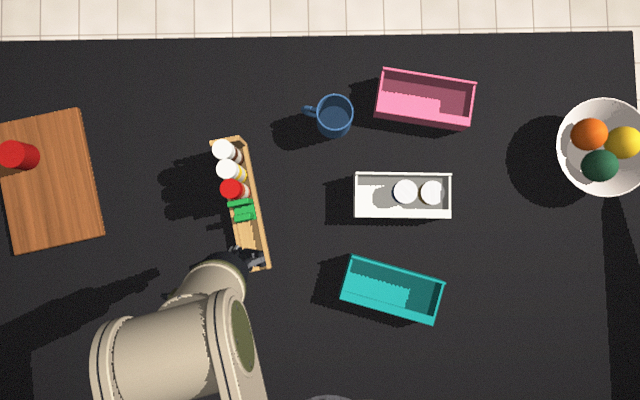

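Run:
```python
from h import *
T=load("top5");S=load("scene5")
r_=lambda u,v:(190+u/3.7,120+v/3.7); q=lambda u,v:(300+u/6,100+v/6)
o=np.array([541.8,174.3,0]);h=np.deg2rad(10.2);X=np.array([np.cos(h),np.sin(h),0]);Y=np.array([-X[1],X[0],0])
R=lambda P:np.round([(P-o)@X,(P-o)@Y,P[2]],1)
for n,a,b in(("A",(119,107),(604,272)),("B",(133,180),(510,236)),("red",(148,254),(421,200))):
    print(n,R(onz(T,*r_(*a),138)),R(onz(S,*q(*b),138)))
print("stop face",R(onz(T,*r_(137,308),84)),R(onz(T,*r_(232,292),84)))
# per-jar tilt: side edges in scene: predicted shift cap->foot for upright at rack x
for n,x in(("red",36.5),("B",76.5),("A",116.5)):
    c=proj(S,o+x*X+138*np.array([0,0,1])); f=proj(S,o+x*X+8*np.array([0,0,1])); print(n,(c-np.array([300,100]))*6,(f-np.array([300,100]))*6)
```

```text
A [119.3   0.8 138. ] [123.   -1.2 138. ]
B [ 79.2   0.9 138. ] [ 82.6  -3.  138. ]
red [ 38.7   0.6 138. ] [ 43.2  -3.8 138. ]
stop face [15.9 23.3 84. ] [ 14.1 -31.   84. ]
red [410.63263234 187.83994054] [385.22876009 391.05360379]
B [499.57143416 225.41964943] [466.02964548 427.25294878]
A [590.40812662 263.80128252] [548.40024792 464.15553765]
```

Run:
```python
from h import *
o=np.array([541.8,174.3,0]);h=np.deg2rad(10.2);X=np.array([np.cos(h),np.sin(h),0]);Y=np.array([-X[1],X[0],0])
R=lambda P:np.round([(P-o)@X,(P-o)@Y],1)
out=[]
for n in("top","top5","scene","scene5"):
    s=load(n);c=s["color"].astype(int); m=((c[...,1]>c[...,0]+50)&(c[...,1]>c[...,2]+35)).astype(np.uint8)
    k,l,st,ce=cv2.connectedComponentsWithStats(m); 
    for i in range(1,k):
        if st[i,4]>100: print(n,st[i],ce[i])
    f=s["color"][185:265,220:280,::-1] if n[0]=="t" else s["color"][110:190,300:360,::-1]
    out.append(cv2.resize(f,None,fx=6.6,fy=6.6,interpolation=cv2.INTER_NEAREST)[:528])
cv2.imwrite("pics/st.png",np.hstack(out[:2]));cv2.imwrite("pics/st2.png",np.hstack(out[2:]))
```

```text
top [233 227  29  24 461] [248.43383948 238.26464208]
top5 [227 198  29  24 468] [242.68162393 209.37179487]
scene [320 127  24  28 431] [331.6612529  141.00696056]
scene5 [341 138  20  27 343] [350.61516035 151.08163265]
```

View pics/st.png

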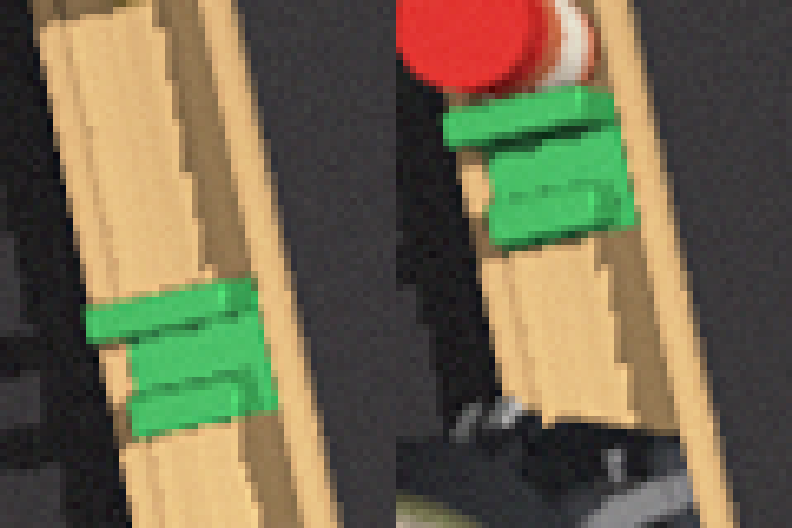

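View pics/st2.png

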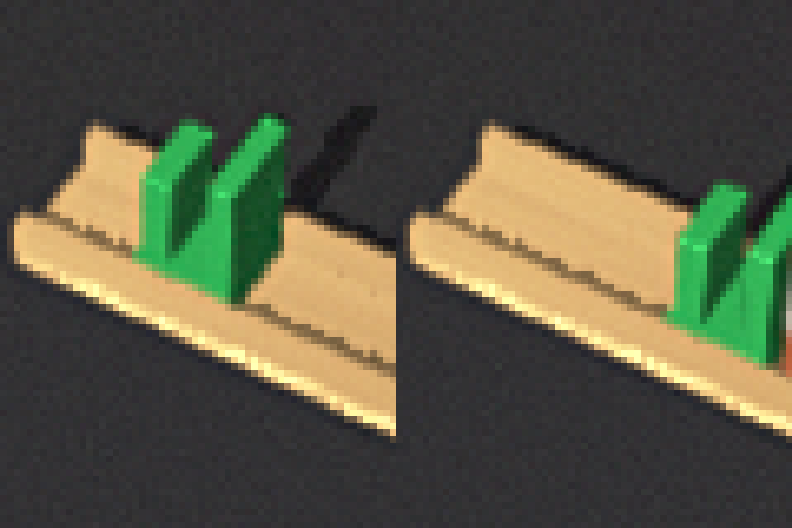

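Run:
```python
from h import *
T=load("top");S=load("scene")
f=lambda u,v:(300+u/6.6,110+v/6.6); g=lambda u,v:(220+u/6.6,185+v/6.6)
D=lambda s,a,b,z:print(np.linalg.norm(onz(s,*a,z)-onz(s,*b,z)))
D(S,f(144,182),f(679,243-0) if 0 else f(144+139-2,243),68)
D(S,f(181,122),f(716-396,184),68); D(S,f(234,300),f(768-396,363),23); D(S,f(136,258),f(668-396,320),23)
D(T,g(87,308),g(444-396,112),84); D(T,g(255,282),g(612-396,92),84); D(T,g(130,436),g(488-396,245),60);D(T,g(278,408),g(636-396,222),23)
D(T,(248.43,238.26),(242.68,209.37),62)
```

```text
62.066588995913484
64.0155575146616
63.23640203288751
63.63796303430224
63.46390180316638
61.6696313770023
63.21524063932123
64.15646976568654
63.15768081728329
```

```bash
python3 -c "
from bench import hand_in
print(hand_in())"
```

```text
the job is handed in; nothing more can be done
None
```

The red-capped jar is standing in the rack between the yellow jar and the green end stop, and the row is pushed up snug. I handed the job in at about 24 s of the 51 s allowed. `hand_in()` gives no verdict, so success rests on my own checks.

**What I did**
- I gripped the jar near its cap and drew it about 53 mm along its 45° axis out from under the rim. I then lifted it clear and turned it upright.
- I lowered it in small steps until I felt the rack floor (about 6 N at contact), then backed off 1 mm and let go.
- I closed the fingers and pushed the tab of the end stop until the force rose to about 13 N, then withdrew. The arm finished clear of everything.

**Last checks**
- **Jar positions:** the caps lie at about 119, 79 and 39 mm along the rack in the top view, so the jars are spaced about 40 mm apart. The jars look upright in the pictures.
- **End stop:** it moved about 63 mm, with readings between 61.7 and 64.2 mm. The limit is 60.5 mm and a fully packed row reads about 65 mm.
- **Tins and mug:** they look unmoved in the top picture.

**What disagreed**
- The scene camera put the cap positions 3–5 mm further along the rack and 2–4 mm to the side of the top camera's values. I took this as error in my hand-picked pixels and in the camera calibration.
- The jar touched down about 5 mm lower than I expected, so the grip was about 5 mm nearer the foot than planned.
- While backing away after letting go, joint 2 reached the end of its range. The arm stopped short there, so I turned the tool back upright before carrying on.

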